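Fetch the lighter from under the case's sliding cover

ROBOT

A 6-joint arm with a two-finger parallel gripper is mounted at the origin on a cart in front of the work surface, level with it; the furniture and walls round the work are solid. World frame = base frame: x ahead of the robot, y to its left, z up, the work surface at z = 0. Lengths are in m, angles in degrees, forces in N, time in s.
With the tool pointing down it reaches from about 0.325 to 0.85 m from the base axis. Payload 15.5 kg.
Tool frame: the origin (TCP) lies midway between the tips of the shut fingers; the grasp point (between the pads) lies 19 mm behind it; z points along the fingers, y is the line along which they close (so a half turn about z gives the same grasp; the last joint's range is limited). The gripper opens to 91 mm and grips with 3 to 60 N. Pads are 32 mm wide; open, the fingers measure 118 mm over their backs; the gripper's body (76 mm by 178 mm) begins 60 mm behind the grasp point.
Start: joints at [-73.768, 28.281, 77.091, -0, 74.628, -5.472], TCP at [0.231, -0.581, 0.214] pointing down, gripper open.
Joint ranges: [-166.48, 166.48], [-47.26, 123.95], [12.59, 153.08], [-70.14, 250.14], [6.76, 159.57], [-176.63, 176.63]. Speed limits (degrees/s): [108.29, 108.29, 147.25, 172.46, 172.46, 172.46].

INTERFACE

Orientations are given as a 3x3 rotation matrix whose columns are the frame's x, y, z axes.
In Python, from bench import ctrl gives the robot as it stands. The module is installed in compiled form; this text tells all that it offers. Calls block until the motion is done:
- ctrl.goto(position, orientation): joint-space move of the TCP to a pose.
- ctrl.move_l(position, vel=0.15, ori=None, contact_N=None): straight line of the TCP; ori=None keeps the orientation; vel is the mean speed in m/s. With contact_N (N) it stops when the force on the tool has changed by that much, and returns True; else False.
- ctrl.movej(angles): joint-space move.
- ctrl.command_gripper(opening): opening from 0.0 (shut) to 1.0 (fully open); the grip force is fixed at half the most; returns when the fingers have stopped.
- ctrl.sleep(seconds).
- ctrl.ik(position, orientation): joint angles nearest the present ones, or None.
- ctrl.read_camera(name): name is "scene" or "top" or "wrist"; returns the picture (400x640x3 uint8, blue, green, red); there is no depth.
- ctrl.camera_params(name): a dict with "fx", "fy", "cx", "cy" (pixels), "pose" (4x4, takes a point from camera to world coordinates); the wrist camera has in their place "T_tool_cam" (4x4, takes a point from camera to tool coordinates, whose origin is the TCP and whose axes are the flange's). Camera axes: x right, y up, looking along -z (the intrinsics and any distortion apply to the point x, -y, -z); pixel columns grow to the right and rows downward; lengths in m; the calibration is good to about 2 mm. A picture is of the moment at which its call begins: read the wrist's pose just before it. camera_params takes no time and is no camera call.
A pose or a line that the arm cannot do raises ctrl.MotionError and nothing moves.
- ctrl.sign_off(): hands the job in; it is judged then, once.
Readings, each from a call of its own:
- ctrl.current_t(): time.
- ctrl.current_q(): joint angles.
- ctrl.current_dq(): joint speeds.
- ctrl.current_effort(): joint torques, N m.
- ctrl.current_tool_pos(): TCP position.
- ctrl.current_eef_rot(): TCP orientation.
- ctrl.current_contact_force(): force on the tool from outside, world axes, zero at the start.
- ctrl.current_wrist_torque(): the same for the moment, N m.
- ctrl.current_grip_width(): opening from 0.0 (shut) to 1.0 (fully open).
- ctrl.current_grasp_force(): force on a finger pad.
Only numpy, scipy, OpenCV 4.12 (cv2) and the standard library are available. Lean on these libraries where they do the work, as an engineer would, in place of code of your own. Each camera call takes 0.05 s, during which the arm holds its last target. There are 200 camera calls.

TASK

A lighter is shut away in the wooden tool case, in one of two pockets under the sliding cover: slide the cover fully aside by its grip bar (a hidden pin lets it run one way only and you cannot see which, so feel for it gently and do not drag the case about the bench), then take the lighter out. Lay the lighter flat in the middle of the soldering brick that lies alone on the bench, set down rather than dropped. Leave the beeswax in its pocket, the cover in its grooves, and the brick, the jar and the steel doming block standing where they are.

Things in the scene. Friction and masses are not known exactly. Their poses are not given: they have to be found in the camera images.
- case: Loose light-wood case, 210 (x) x 300 (y) x 52 mm high, about 2.4 kg; origin at the centre of its underside, y along its grooves. Floor 8 mm thick, two pockets in the middle, an empty bay at each y end. The cover rests in the grooves at z = 40 mm; lips above them (z 47 to 52 mm) keep it from being lifted, and bars at both ends limit its travel to 92 mm either way. Pulled with over 9 to 18 N the case slides.
- pocket_near (a point): Centre of the floor of the case's pocket on its -x side (the robot's side), 84 mm (x) x 90 mm (y), walls 20 mm high above the floor; axes as the case's.
- pocket_far (a point): The same for the pocket on the case's +x side.
- divider (a point): Middle of the top of the wall between the pockets, 28 mm over the case's underside. In this wall, hidden under the shut cover, a long brass pin stands on the +y or the -y side of this point, by chance: the cover moved towards that side stops against it after about 9 mm; towards the other side it runs freely.
- cover: Loose plywood cover plate in the case's grooves, 194 x 104 x 5 mm, about 0.18 kg, with a wooden grip bar across its middle, 80 mm long (x) x 12 mm wide (y) x 22 mm high, standing on its top face (z = 5 to 27 mm). Origin at the centre of the plate's underside; axes as the case's. Shut, it lies within 2 mm of y = 0 in the case's frame; it slides along y with 1 to 2 N of friction and 1 to 2 mm of play.
- lighter: White lighter lying flat, 25 (x) x 79 (y) x 11 mm, 21 g, in one of the two pockets, long side along the pocket; origin at the centre of its underside; grip across its 25 mm width, at or up to 15 mm to the +y side of the origin (the metal head is at the -y end).
- beeswax: Block of beeswax, 34 x 52 x 20 mm, in the other pocket; origin at the centre of its underside. Stays there.
- brick: Loose scorched soldering brick lying alone on the bench right of the case, 117 (x) x 99 (y) x 20 mm, top face flat; origin at the centre of its underside.
- flux_jar: Jar with a blue lid, 59 mm across, 60 mm high, standing on the bench left of the case; origin at the centre of its underside. Bystander.
- doming_block: Steel cube of 46 mm with hollows in its faces, standing on the bench beyond the brick; origin at the centre of its underside. Bystander.

How it is judged (in metres and radians):
On the way:
1. the cover is slid aside along its grooves, at least 80 mm one way ((y of cover in the frame of case above 0.08 m or y of cover in the frame of case below -0.08 m)), for 0.2 s.
At the end, for the whole second after the job is handed in: The lighter lies flat and at rest on the brick, its centre within 25 mm of the brick's centre along both of the brick's sides; the beeswax is still in the case's pockets and the cover is still in its grooves (x of lighter in the frame of brick between -0.025 and 0.025 m and y of lighter in the frame of brick between -0.025 and 0.025 m and z of lighter in the frame of brick between 0.012 and 0.028 m and angle between lighter's own z axis and vertical below 0.15 rad and linear speed of lighter below 0.02 m/s and angle between brick's own z axis and vertical below 0.1 rad and x of beeswax in the frame of case between -0.093 and 0.093 m and y of beeswax in the frame of case between -0.045 and 0.045 m and z of beeswax in the frame of case below 0.03 m and z of cover in the frame of case between 0.035 and 0.047 m and x of cover in the frame of case between -0.008 and 0.008 m and y of cover in the frame of case between -0.1 and 0.1 m); the robot touches nothing.
It fails at once if the case is dragged more than 25 mm from where it stood (distance of case from where it was at the start of the episode above 0.025 m).
It fails at once if the brick is shifted more than 25 mm (distance of brick from where it was at the start of the episode above 0.025 m).
It fails at once if the jar or the doming block is moved more than 20 mm (distance of any of flux_jar, doming_block from where it was at the start of the episode above 0.02 m).
It fails at once if the lighter is dropped from more than about 3 cm (linear speed of lighter above 0.8 m/s and contact force between the fingers and lighter below 0.01 N).
It also fails if it takes over 51 s, if anything falls off the work surface, if the arm or the gripper's body presses on something with over 40 N, if the wrist force passes 120 N, or if a joint passes its speed limit or range.

## Working session

There is one attempt and no reset: what is moved stays moved. The work goes in short steps, each a Python script; the robot and the scene stay as the last script left them, time stands still between calls to the robot, and variables do not carry over. Pictures are saved under pics/ and viewed, at most 10 in all, crops included, and the job is handed in when it is done.

```bash
mkdir -p pics; python3 - <<'E'
from bench import ctrl
import cv2,numpy as np
np.set_printoptions(precision=4,suppress=True)
for n in("scene","top"):
    cv2.imwrite(f"pics/{n}0.png",ctrl.read_camera(n)); print(n,ctrl.camera_params(n))
print(ctrl.camera_params("wrist"),ctrl.current_t(),ctrl.current_eef_rot(),ctrl.current_grip_width())
E
```

```text
scene {'fx': 464.3520193334303, 'fy': 464.3520193334303, 'cx': 318.7998394745235, 'cy': 200.85793586436284, 'pose': array([[-0.7337,  0.3327, -0.5925, -0.2741],
       [-0.679 , -0.3264,  0.6576,  0.78  ],
       [ 0.0253,  0.8848,  0.4653,  0.676 ],
       [ 0.    ,  0.    ,  0.    ,  1.    ]])}
top {'fx': 410.2427642529385, 'fy': 410.2427642529385, 'cx': 319.13988337013313, 'cy': 198.85937584132878, 'pose': array([[-0.0081,  0.9969, -0.0788,  0.4281],
       [-1.    , -0.0083, -0.0025, -0.1168],
       [-0.0032,  0.0787,  0.9969,  1.1833],
       [ 0.    ,  0.    ,  0.    ,  1.    ]])}
{'fx': 354.83484014313024, 'fy': 354.83484014313024, 'cx': 326.9858949740906, 'cy': 195.3345343282695, 'T_tool_cam': array([[ 0.0002,  0.9713,  0.2379,  0.0665],
       [ 1.    , -0.0002,  0.0001, -0.0003],
       [ 0.0001,  0.2379, -0.9713, -0.1711],
       [ 0.    ,  0.    ,  0.    ,  1.    ]])} 0.1 [[ 0.9291  0.3698 -0.0003]
 [ 0.3698 -0.9291  0.001 ]
 [ 0.0001 -0.0011 -1.    ]] 1.0019349275178162
```

View pics/top0.png

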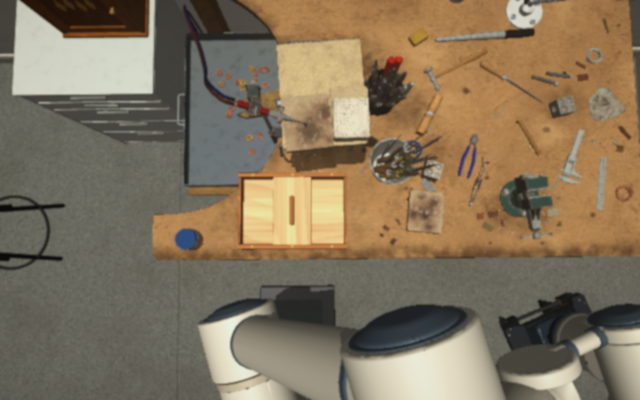

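View pics/scene0.png

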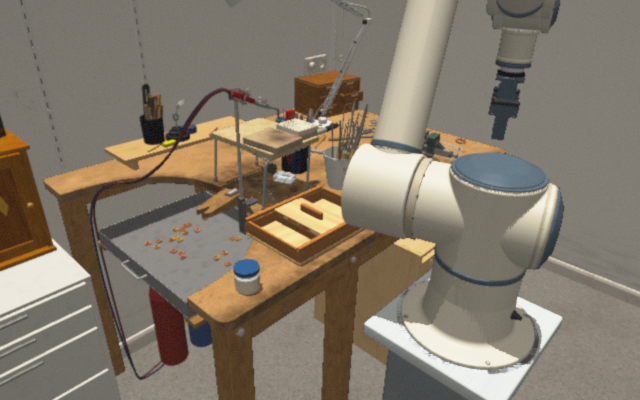

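The top view shows the case at about (240–346, 173–248), its grip bar at (292, 210), the brick at (425, 212), the doming block at (432, 170) and the jar at (187, 239). The scene view confirms this. Next I'll enlarge a crop for corners.

```bash
python3 - <<'E'
import cv2
im=cv2.imread("pics/top0.png")[150:270,225:455]
im=cv2.resize(im[:115],None,fx=3.4,fy=3.4,interpolation=cv2.INTER_CUBIC); print(im.shape)
cv2.imwrite("pics/crop0.png",im)
E
```

```text
(391, 782, 3)
```

View pics/crop0.png

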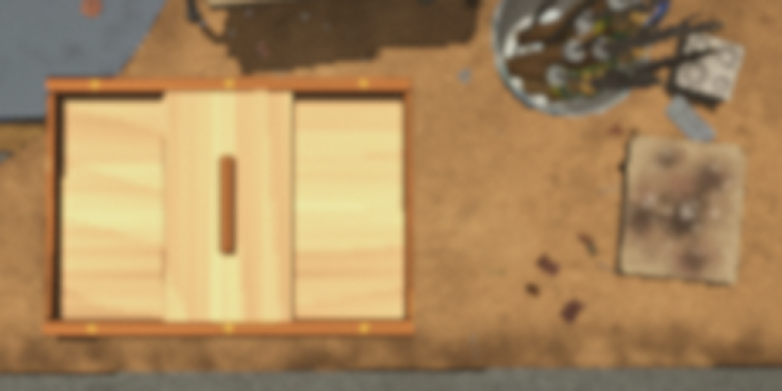

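The crop shows the case's top corners at (47,79), (411,78), (412,333) and (45,333). The grip bar's top spans (219–236, 155–255). The brick's top corners are at (628,135), (742,147), (735,283) and (619,272).

```bash
cat > h.py <<'E'
from bench import ctrl
import numpy as np, cv2
np.set_printoptions(precision=4,suppress=True)
def px2w(uv,z,p,T):
    uv=np.atleast_2d(np.asarray(uv,float))
    d=np.c_[(uv[:,0]-p['cx'])/p['fx'],-(uv[:,1]-p['cy'])/p['fy'],-np.ones(len(uv))]@T[:3,:3].T
    return T[:3,3]+d*((z-T[2,3])/d[:,2])[:,None]
def top(uv,z):
    p=ctrl.camera_params("top"); return px2w(uv,z,p,p['pose'])
def R(yaw):  # tool down; tool y axis (closing line) at yaw deg from world y (half-turn symmetric)
    a=np.radians(yaw); c,s=np.cos(a),np.sin(a)
    return np.array([[c,s,0],[s,-c,0],[0,0,-1.]])
def wristpose():
    T=np.eye(4); T[:3,:3]=ctrl.current_eef_rot(); T[:3,3]=ctrl.current_tool_pos()
    return T@ctrl.camera_params("wrist")['T_tool_cam']
E
python3 - <<'E'
from h import *
c=lambda q:np.array(q)/3.4+[225,150]-0.35
for n,q,z in(("case",[(47,79),(411,78),(412,333),(45,333)],.052),("bar",[(219,155),(236,155),(236,255),(219,255)],.067),("brick",[(628,135),(742,147),(735,283),(619,272)],.02),("jar",[((187+.35-225)*3.4,(239.35-150)*3.4)],.06),("dome",[(712,65)],.046)):
    w=top(c(q),z); print(n,w,w.mean(0))
    if len(w)==4: print([np.linalg.norm(w[i]-w[i-1]).round(4) for i in range(4)], [np.degrees(np.arctan2(*(w[a]-w[b])[1::-1])).round(2) for a,b in((0,1),(3,2),(0,3),(1,2))])
for y in(0,90,-90):
    q=ctrl.ik([.40,-.05,.15],R(y)); print(y,q)
E
```

```text
case [[ 0.5918  0.11    0.052 ]
 [ 0.5901 -0.1878  0.052 ]
 [ 0.3829 -0.1859  0.052 ]
 [ 0.3853  0.11    0.052 ]] [ 0.4875 -0.0384  0.052 ]
[np.float64(0.2065), np.float64(0.2978), np.float64(0.2072), np.float64(0.2959)] [np.float64(89.67), np.float64(89.54), np.float64(-0.02), np.float64(-0.53)]
bar [[ 0.5269 -0.0318  0.067 ]
 [ 0.5268 -0.0455  0.067 ]
 [ 0.4466 -0.0452  0.067 ]
 [ 0.4467 -0.0316  0.067 ]] [ 0.4867 -0.0385  0.067 ]
[np.float64(0.0802), np.float64(0.0137), np.float64(0.0802), np.float64(0.0136)] [np.float64(89.52), np.float64(89.53), np.float64(-0.13), np.float64(-0.19)]
brick [[ 0.545  -0.3709  0.02  ]
 [ 0.5341 -0.466   0.02  ]
 [ 0.4208 -0.4566  0.02  ]
 [ 0.4306 -0.3605  0.02  ]] [ 0.4826 -0.4135  0.02  ]
[np.float64(0.1148), np.float64(0.0957), np.float64(0.1137), np.float64(0.0965)] [np.float64(83.46), np.float64(84.12), np.float64(-5.19), np.float64(-4.75)]
jar [[0.41   0.2475 0.06  ]] [0.41   0.2475 0.06  ]
dome [[ 0.5996 -0.4357  0.046 ]] [ 0.5996 -0.4357  0.046 ]
0 [-15.6273  16.0779 111.3853  -0.      52.5367  74.3727]
90 [-15.6273  16.0779 111.3853  -0.      52.5367 -15.6273]
-90 [-15.6273  16.0779 111.3853  -0.      52.5367 164.3727]
```

```bash
cat > s1.py <<'E'
from h import *
O=R(-0.4); bx,by=.4867,-.0385
ctrl.goto([bx,by,.13],O)
ctrl.command_gripper(.25)
print(ctrl.current_t(),ctrl.current_tool_pos(),ctrl.current_grip_width())
print("down",ctrl.move_l([bx,by,.053],.08,contact_N=6),ctrl.current_tool_pos())
free=None
for s in(1,-1):
    hit=ctrl.move_l([bx,by+s*.028,.053],.02,contact_N=4)
    print(s,hit,ctrl.current_tool_pos(),ctrl.current_contact_force(),ctrl.current_t())
    if not hit: free=s;break
    ctrl.move_l([bx,by,.053],.05)
if free:
    yaw=np.radians(-.4); e=.096*free
    hit=ctrl.move_l([bx-np.sin(yaw)*e,by+e,.053],.04,contact_N=5)
    print("slide",hit,ctrl.current_tool_pos(),ctrl.current_contact_force(),ctrl.current_t())
E
python3 s1.py
```

```text
3.3833 [ 0.4867 -0.0385  0.13  ] 0.2526173651202477
down False [ 0.487  -0.0385  0.0534]
1 False [ 0.4866 -0.0105  0.053 ] [-0.4228  0.0646 -1.191 ] 6.05
slide False [0.4874 0.0574 0.053 ] [-0.4211  0.0369 -0.0764] 7.9
```

```bash
python3 - <<'E'
from h import *
p=ctrl.current_tool_pos()
ctrl.move_l([p[0],p[1]-.003,.053],.03)
ctrl.move_l([p[0],p[1]-.003,.12],.15)
ctrl.goto([.487,-.03,.20],R(90-.4))
ctrl.sleep(.2)
T=wristpose(); np.save("T1.npy",T)
im=ctrl.read_camera("wrist"); cv2.imwrite("pics/w1.png",im); print(ctrl.current_t(),ctrl.current_tool_pos(),T)
E
```

```text
10.6 [ 0.487  -0.0299  0.1999] [[ 1.      0.0068  0.0016  0.4871]
 [-0.007   0.9713  0.2379  0.037 ]
 [ 0.     -0.2379  0.9713  0.3709]
 [ 0.      0.      0.      1.    ]]
```

View pics/w1.png

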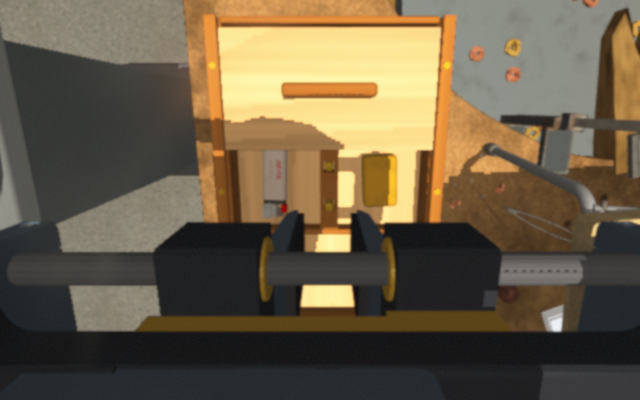

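The cover has slid to +y. The lighter is in the near pocket at about cols 263–287, rows 149–216, with its head at the bottom. The beeswax is in the far pocket at (379,180). I'll enlarge it for edges.

```bash
python3 - <<'E'
import cv2
im=cv2.imread("pics/w1.png")[135:235,215:345]
cv2.imwrite("pics/crop1.png",cv2.resize(im,None,fx=6,fy=6,interpolation=cv2.INTER_CUBIC))
E
```

```text
(no output)
```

View pics/crop1.png

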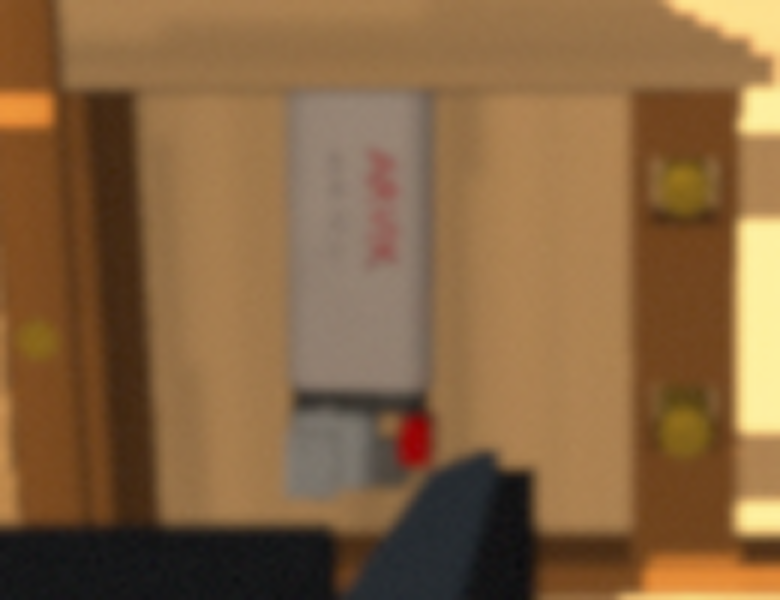

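```bash
python3 - <<'E'
from h import *
T=np.load("T1.npy");p=ctrl.camera_params("wrist")
c=lambda q:np.array(q)/6+[215,135]-0.4
f=lambda q,z:px2w(c(q),z,p,T)
print("lighter L top/bot,R top/bot",f([(290,100),(290,390),(430,100),(426,390)],.018))
print("head end",f([(340,498)],.014))
print("divider edges",f([(633,300),(737,300)],.028)); print("cover edge",f([(360,90)],.045))
print("bar",px2w([(283,84),(377,84),(377,97),(283,97)],.067,p,T))
for q in ([.445,-.04,.012],):print(ctrl.ik(q,R(90)))
print(ctrl.ik([.4826,-.4135,.04],R(85)), ctrl.ik([.4826,-.4135,.04],R(-5)))
E
```

```text
lighter L top/bot,R top/bot [[ 0.4232 -0.0039  0.018 ]
 [ 0.4207 -0.0535  0.018 ]
 [ 0.4464 -0.0041  0.018 ]
 [ 0.444  -0.0537  0.018 ]]
head end [[ 0.4278 -0.0741  0.014 ]]
divider edges [[ 0.4798 -0.036   0.028 ]
 [ 0.497  -0.0362  0.028 ]]
cover edge [[0.4389 0.0007 0.045 ]]
bar [[0.4513 0.0567 0.067 ]
 [0.5282 0.0561 0.067 ]
 [0.5285 0.0459 0.067 ]
 [0.4509 0.0464 0.067 ]]
[-12.8022  33.965  113.1984  -0.      32.8366 -12.8022]
[-45.9717  40.4253  84.852   -0.      54.7228 -40.9717] [-45.9717  40.4253  84.852   -0.      54.7228  49.0283]
```

```bash
cat > s2.py <<'E'
from h import *
O=R(87.2); g=[.4335,-.033]
ctrl.command_gripper(.41)
ctrl.move_l([*g,.075],.15,ori=O)
hit=ctrl.move_l([*g,.0115],.04,contact_N=5); print("down",hit,ctrl.current_tool_pos(),ctrl.current_contact_force())
if hit and ctrl.current_tool_pos()[2]>.016:
    ctrl.move_l([*g,.09],.1); raise SystemExit("blocked")
ctrl.command_gripper(0); print("grip",ctrl.current_grip_width()*91,ctrl.current_grasp_force(),ctrl.current_tool_pos())
ctrl.move_l([*g,.05],.06); ctrl.move_l([*g,.17],.15)
print(ctrl.current_grip_width()*91,ctrl.current_grasp_force(),ctrl.current_t())
ctrl.goto([.42,-.20,.17],R(174.6))
ctrl.sleep(.1)
np.save("T2.npy",wristpose()); cv2.imwrite("pics/w2.png",ctrl.read_camera("wrist")); print(ctrl.current_t(),ctrl.current_q(),ctrl.current_tool_pos())
E
python3 s2.py
```

```text
down False [ 0.4336 -0.033   0.0117] [-0.4577  0.4442  0.0265]
grip 24.341846373010814 30.000484585762024 [ 0.4336 -0.033   0.0116]
23.51803192434588 29.99818056821823 15.925
17.7917 [ -32.7971   18.8078  102.1613    0.0005   59.0312 -117.3941] [ 0.4201 -0.1998  0.17  ]
```

View pics/w2.png

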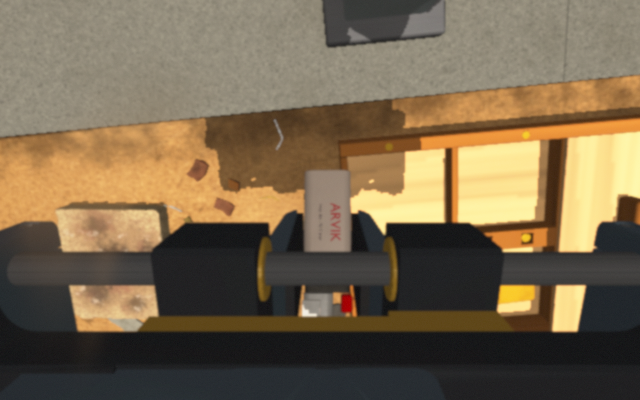

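The lighter is held level across its width, with its plain end at row 170, cols 305–350. The brick's near corners are at (58,209) and (165,205).

```bash
python3 - <<'E'
from h import *
T=np.load("T2.npy");p=ctrl.camera_params("wrist")
print("brick corners",px2w([(58,209),(165,205)],.02,p,T))
e=px2w([(327,170)],.1775,p,T)[0]; t=ctrl.current_tool_pos(); Rt=ctrl.current_eef_rot()
r=Rt.T@(e-t); print("end in tool",r)
off=np.clip(r[0]-.0395,-.006,.004); print(off)
b=np.array([.483,-.4135]); O=R(174.6)
xy=b-off*O[:2,0]; print(xy)
ctrl.goto([*xy,.12],O)
ctrl.move_l([*xy,.045],.12)
hit=ctrl.move_l([*xy,.0225],.025,contact_N=2); print("down",hit,ctrl.current_tool_pos(),ctrl.current_contact_force(),ctrl.current_t())
E
```

```text
brick corners [[ 0.4211 -0.4536  0.02  ]
 [ 0.4267 -0.3527  0.02  ]]
end in tool [ 0.0391  0.0003 -0.0075]
-0.0003677402153037107
[ 0.4826 -0.4135]
down True [ 0.483  -0.4137  0.0431] [ 1.2514 -0.9728  2.3754] 19.8
```

```bash
python3 - <<'E'
from h import *
xy=[.4826,-.4135]
ctrl.sleep(.3); print(ctrl.current_contact_force())
for i in range(2):
    hit=ctrl.move_l([*xy,.0225],.02,contact_N=4); print("down",hit,ctrl.current_tool_pos(),ctrl.current_contact_force(),ctrl.current_t())
    if not hit or ctrl.current_tool_pos()[2]<.028: break
print(ctrl.current_tool_pos())
np.save("T3.npy",wristpose()); cv2.imwrite("pics/w3.png",ctrl.read_camera("wrist"))
E
```

```text
[ 1.0961 -0.882   2.643 ]
down True [ 0.4831 -0.4137  0.0359] [ 0.1652 -0.5645  4.792 ] 20.6167
down True [ 0.4836 -0.4139  0.0337] [0.1541 0.1085 6.0523] 20.9417
[ 0.4836 -0.4139  0.0337]
```

View pics/w3.png

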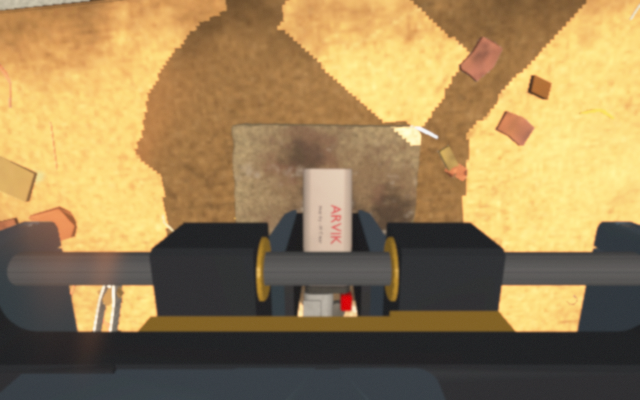

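The lighter is over the brick (cols 233–417) with its plain end at row 169, cols 303–352. That is narrower than a level lighter would look, so the plain end sags and has touched first. Pressing down slowly should pivot it flat in the pads.

```bash
python3 - <<'E'
from h import *
xy=[.4826,-.4135]
for z in (.031,.028,.0255,.0238):
    hit=ctrl.move_l([*xy,z],.01,contact_N=10); print(hit,ctrl.current_tool_pos(),ctrl.current_contact_force(),ctrl.current_wrist_torque(),ctrl.current_grip_width()*91)
    if abs(ctrl.current_contact_force()[2])>18: break
cv2.imwrite("pics/w4.png",ctrl.read_camera("wrist")); print(ctrl.current_t())
E
```

```text
False [ 0.4834 -0.4139  0.0315] [ 3.8862 -0.0483  7.7302] [ 0.1215 -0.5849 -0.0051] 24.787675334891013
False [ 0.4835 -0.4141  0.0286] [ 3.797  -0.3661  8.3659] [ 0.0782 -0.7102 -0.0515] 24.39576263902625
False [ 0.4836 -0.414   0.0261] [ 3.729  -0.2535  8.7772] [ 0.0433 -0.5777 -0.0156] 24.896031562904547
False [ 0.4836 -0.4141  0.0244] [ 4.6615 -0.2079  9.1156] [-0.0007 -0.6912  0.0038] 24.920887557956732
22.6583
```

View pics/w4.png

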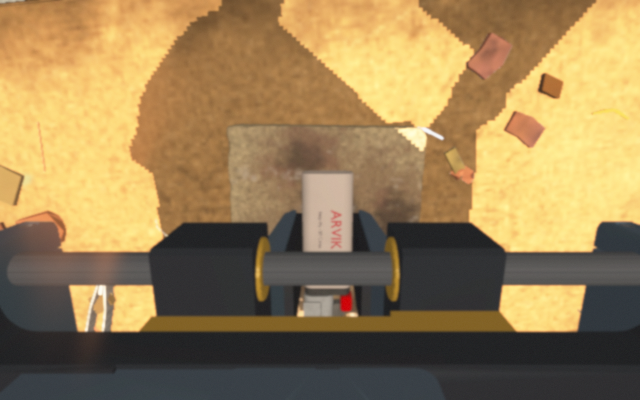

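```bash
python3 - <<'E'
from h import *
ctrl.command_gripper(.5); ctrl.sleep(.2)
print(ctrl.current_tool_pos(),ctrl.current_contact_force())
ctrl.move_l([.483,-.4137,.12],.1)
ctrl.goto([.38,-.40,.20],R(174.6)); ctrl.sleep(.2)
im=ctrl.read_camera("top"); cv2.imwrite("pics/top5r.png",im)
c=cv2.resize(im[150:265,225:455],None,fx=3.4,fy=3.4,interpolation=cv2.INTER_CUBIC); cv2.imwrite("pics/top5.png",c); print(ctrl.current_t())
E
```

```text
[ 0.4826 -0.4135  0.0238] [-0.4983 -0.5249 -0.1908]
25.325
```

View pics/top5.png

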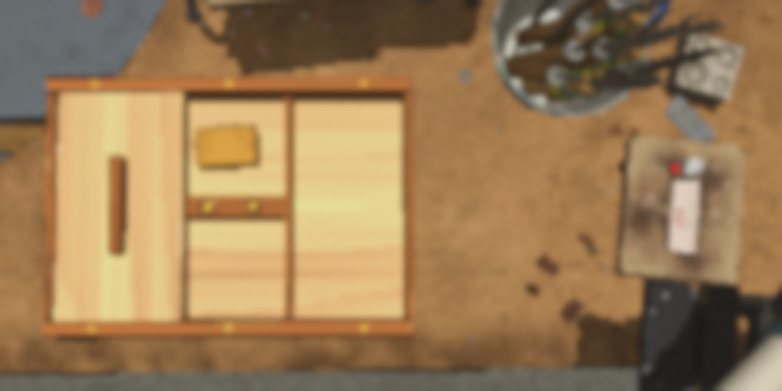

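The lighter lies flat on the brick, centred at about (686,206) against the brick's centre at (681,209), so it's within about 5 mm. The case and brick haven't moved, the cover is open in its grooves, and the beeswax is in its pocket.

```bash
python3 -c "
from bench import ctrl
print(ctrl.current_contact_force()); print(ctrl.sign_off())"
```

```text
[ 0.07930279 -0.20330374  0.27757515]
the job is handed in; nothing more can be done
None
```

The job is handed in at about 25 s: I slid the cover about 90 mm to +y and laid the lighter flat within about 5 mm of the brick's centre; in the last picture the case, brick and doming block had not moved and the beeswax was in its pocket (the jar was outside that picture, but the arm never went near it).

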